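# Hold the sprung lid of the gear's parts box open for loading

### The arm

A 6-joint arm with a two-finger parallel gripper is mounted at the origin on a cart in front of the work surface, level with it; the furniture and walls round the work are solid. World frame = base frame: x ahead of the robot, y to its left, z up, the work surface at z = 0. Lengths are in m, angles in rad, forces in N, time in s.
With the tool pointing down it reaches from about 0.4 to 0.825 m from the base axis. Payload 7 kg.
Tool frame: the origin (TCP) lies midway between the tips of the shut fingers; the grasp point (between the pads) lies arm.hold_point_z behind it (arm.hold_point_z is the distance from the TCP to the grasp point, in m); z points along the fingers, y is the line along which they close (so a half turn about z gives the same grasp; the last joint's range is limited). The gripper opens to 88 mm and grips with 3 to 60 N. Pads are 19 mm wide; open, the fingers measure 130 mm over their backs; the gripper's body (78 mm by 193 mm) begins 47 mm behind the grasp point.
Start: joints at [-0.963, 0.359, 0.012, 0, -1.224, -0.288], TCP at [0.212, -0.641, 0.227] pointing down, gripper open.
Joint ranges: [-3.07, 3.07], [-1.43, 2.12], [-1.02, 1.25], [-3.03, 1.67], [-3.05, -0], [-3.03, 3.03]. Speed limits (rad/s): [2.39, 2.39, 3.01, 3.14, 3.14, 3.14].

### API

Orientations are given as [roll, pitch, yaw] about the fixed x, y, z axes, in that order (R = Rz(yaw) Ry(pitch) Rx(roll)).
In Python, from station import arm gives the robot as it stands.
- The arm moves only by the shell command python3 -m crank 'ROWS' [OPENING] [FORCE]. ROWS is JSON, a list that holds one entry, the list of rows, each a list of 4 numbers: the shift along the tool's x, y, z in units of 25 mm (1.0 is 25 mm), then the turn about the tool's z in units of 5 degrees (1.0 is 5 degrees). A call has 1 to 12 rows; each row is the pose to reach, as a shift and turn from the pose commanded when the call began, along the tool's axes at that moment; what a row does not reach only later rows make up. A row lasts 1/8 s, in which the tool goes at most 62.5 mm and 10.7 degrees, less where a joint would pass 70% of its speed; a pose out of reach is approached as far as the arm can. A call with a gripper value outside its range is refused whole. OPENING is the closure, from 0 (fully open) to 1 (shut), set as the call begins (- or left out, the last holds). The fingers move at their own pace and stop on an object; FORCE is the grip in N (left out, the last holds). Time passes only in rows, so rows that repeat a pose let the fingers close. It gives the time, the measured TCP pose, the force, the opening and the grip force at its end, in the units of the state.
- arm.get_state(): the state, without advancing time (a new reading comes with each control period).
- arm.grab_frame(name): name is "scene" or "top" or "wrist"; returns (picture, depth): 400x640x3 uint8, red, green, blue; 400x640 float32, m along the optical axis (not along the pixel's ray), 0 where there is no reading.
- arm.get_calibration(name): a dict with "mtx" (3x3 intrinsics, pixels), "R" (3x3) and "t" (3): a world point X has camera coordinates R X + t; the wrist camera has in their place "mount" (4x4, takes a point from camera to tool coordinates, whose origin is the TCP and whose axes are the flange's). Camera axes: x right, y down, z forward; pixel columns grow to the right and rows downward; lengths in m; the calibration is good to about 2 mm. A picture is of the moment at which its call begins: read the wrist's pose just before it. get_calibration takes no time and is no camera call.
- arm.job_done(): hands the job in; it is judged then, once.
Trained networks look in the newest picture that a camera, given by its name, has taken for a name from the list of things; names that differ only in an ending like _2 or _b are one class to them, and where a whole thing is asked for, a point or a joint stands for the part that bears it (a point fixed in the world has none). Each returns a list of dicts, best first, with "score" (0 to 1); they miss things now and then, are a little off and sometimes report something else, mostly with a low value. They report only what shows in the picture. A call takes as long as a camera call. They do not tell look-alikes from the thing itself.
- arm.recognise(thing, camera): "extent" ([left, top, width, height] in pixels, round what is visible of it).
- arm.trace(thing, camera): "mask" (400x640 bool, what is visible of it) and "extent" ([left, top, width, height] in pixels, round what is visible of it).
The state is a dict: "t": time; "q": joint angles; "qd": joint speeds; "joint_efforts": joint torques, N m; "eef_pos": TCP position; "ee_rot": TCP orientation; "force": force on the tool from outside, world axes, zero at the start; "moment": the same for the moment, N m; "width": finger opening in m; "gripper_force": force on a finger pad.
Only numpy, scipy, OpenCV 4.12 (cv2) and the standard library are available. Lean on these libraries where they do the work, as an engineer would, in place of code of your own. Each camera call takes 0.05 s, during which the arm holds its last target. There are 200 camera calls.

### The job

Two identical steel parts boxes with sprung lids stand side by side; a toothed gear lies in front of one and a plain ring in front of the other. Lift the lid of the box that has the gear in front of it by its black grip to 60 degrees open and keep holding it there, so that a colleague can put the gear in: finish while still holding, do not let go. The other lid stays shut, and the gear, the ring and everything else on the bench stay where they are.

Things in the scene. Friction and masses are not known exactly. Their poses are not given: they have to be found in the camera images.
- box_left: the left one (larger y = left) of two identical grey sheet-steel parts boxes, fixed to the bench but standing elsewhere and turned up to 11 degrees at each start: 110 mm deep (x) x 140 mm wide (y) x 60 mm high, 3 mm walls, empty, open at the top under its lid. Origin: centre of the underside; own x points to the hinge side (away from the robot), -x to the front, z up
- lid_left (a joint): hinge of the lid of the left box, rad: 0 = shut, 1.047 = 60 degrees open, stop at 1.4 (80 degrees). The lid is a 115 x 144 mm plate, 3 mm thick; its front edge rises as the joint grows. Weight (0.3 kg) and a spring shut it from every angle; holding the grip takes 2 to 3 N
- grip_left (a point): centre of the grip of the left lid: black disc, 32 mm diameter, 16 mm thick, flat faces left and right (its axis parallel to the hinge), on an arm 12 mm wide in front of the lid's front edge. Fixed to the lid; when shut 147 mm in front of (own -x) and 4 mm above the hinge line, 66 mm above the bench. 30 mm clear of the lid's edge: fingers go down left and right of it and it can turn between them
- hinge_left (a point): middle of the hinge line of the left box: 60 mm behind (own +x) the box centre, 62 mm above the bench; the line runs along the box's own y
- box_right: the right one (larger y = left) of two identical grey sheet-steel parts boxes, fixed to the bench but standing elsewhere and turned up to 11 degrees at each start: 110 mm deep (x) x 140 mm wide (y) x 60 mm high, 3 mm walls, empty, open at the top under its lid. Origin: centre of the underside; own x points to the hinge side (away from the robot), -x to the front, z up
- lid_right (a joint): hinge of the lid of the right box, rad: 0 = shut, 1.047 = 60 degrees open, stop at 1.4 (80 degrees). The lid is a 115 x 144 mm plate, 3 mm thick; its front edge rises as the joint grows. Weight (0.3 kg) and a spring shut it from every angle; holding the grip takes 2 to 3 N
- grip_right (a point): centre of the grip of the right lid: black disc, 32 mm diameter, 16 mm thick, flat faces left and right (its axis parallel to the hinge), on an arm 12 mm wide in front of the lid's front edge. Fixed to the lid; when shut 147 mm in front of (own -x) and 4 mm above the hinge line, 66 mm above the bench. 30 mm clear of the lid's edge: fingers go down left and right of it and it can turn between them
- hinge_right (a point): middle of the hinge line of the right box: 60 mm behind (own +x) the box centre, 62 mm above the bench; the line runs along the box's own y
- gear: loose off-white moulded gear with teeth, 36 mm in diameter, 20 mm high, flat on the bench in front of one of the two boxes, 145 to 165 mm before its centre (which box changes); origin: centre of its underside
- ring: loose plain smooth setting ring, 42 mm in diameter, 12 mm high, flat on the bench in front of the other box, likewise; origin: centre of its underside
- tape_roll: bystander: roll of tape lying flat, 92 mm in diameter, 19 mm high, between and behind the boxes; origin: centre of its underside
- plug_gauge: bystander: plug gauge lying at the right, 110 mm long (own y), 22 mm thick; origin: centre of its underside
- torch: bystander: black torch lying at the left, beyond the left box, 109 mm long (own y), 29 mm thick; origin: centre of its underside
- hex_key_set: bystander: hex key holder at the right, 37 x 105 x 20 mm; origin: centre of its underside
- screw_cup: bystander: round metal cup at the back left, 63 mm in diameter, 35 mm high; origin: centre of its underside
Mind the look-alikes: they are no part of the job. Of the things that look like the ring, the smaller one is meant.

How it is judged:
By the outcome, as a careful person would: the job done as asked, in the order asked, and still so for the second after the job is handed in, while the arm keeps its last pose, push and grip.
It also fails if it takes over 38 s, if anything falls off the work surface, if the arm or the gripper's body presses on something with over 40 N, if the wrist force passes 120 N, or if a joint passes its speed limit or range.

## Working session

There is one attempt and no reset: what is moved stays moved. The work goes in short steps, Python scripts to look and compute and a shell command to move; the robot and the scene stay as the last step left them, time stands still between calls to the robot, and variables do not carry over. Pictures are saved under pics/ and viewed, at most 10 in all, crops included, and the job is handed in when it is done.

```bash
mkdir -p pics; python3 - <<'E'
from station import arm
import cv2, numpy as np
s=arm.get_state(); print(s['t'],s['eef_pos'],s['ee_rot'],s['width'],arm.hold_point_z)
for c in ["top","scene"]:
    p,d=arm.grab_frame(c); cv2.imwrite(f"pics/{c}1.png",p[:,:,::-1]); np.save(f"pics/{c}1.npy",d)
    k=arm.get_calibration(c); print(c,np.round(k['mtx'],1).tolist(),np.round(k['R'],3).tolist(),k['t'])
E
```

```text
0.0 [ 0.21201421 -0.64032713  0.2256367 ] [ 3.13995686e+00 -1.33311181e-04 -2.82194448e+00] 0.08767032015753295 0.0188
top [[383.7, 0.0, 313.1], [0.0, 383.7, 201.1], [0.0, 0.0, 1.0]] [[0.011, -0.999, -0.032], [-0.981, -0.005, -0.194], [0.194, 0.034, -0.98]] [0.03479176 0.53167159 1.08419321]
scene [[395.0, 0.0, 320.6], [0.0, 395.0, 193.9], [0.0, 0.0, 1.0]] [[0.513, -0.859, -0.001], [-0.342, -0.203, -0.918], [0.788, 0.471, -0.398]] [-0.23665637  0.26898462  0.71902011]
```

View pics/top1.png

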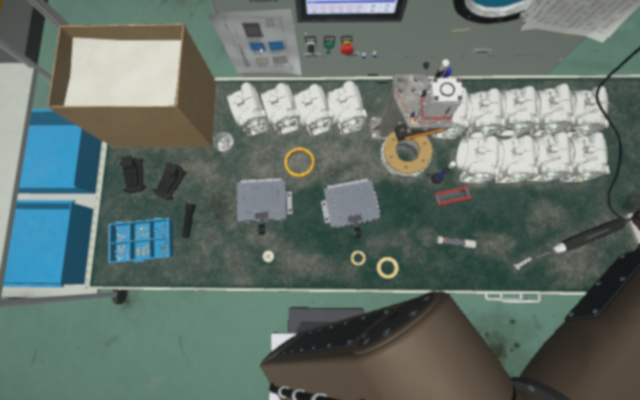

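View pics/scene1.png

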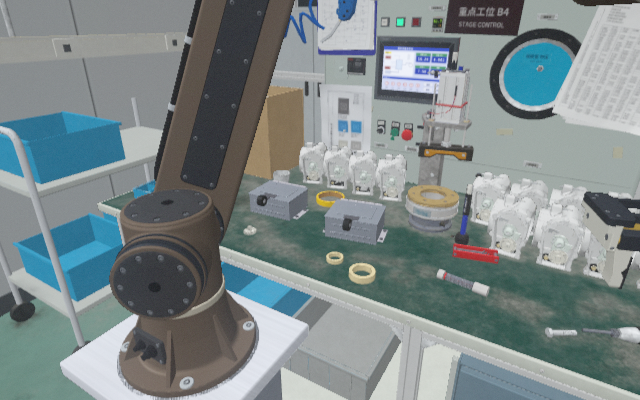

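Candidates in the top picture: the small off-white piece at (268,256) in front of the left box, the ring at (358,257) in front of the right box, and a larger ring look-alike at (387,267). The grips are at (262,229) and (357,231). I expect the left box to be the target, so I'll check it in a crop and measure.

```bash
cat > h.py <<'E'
from station import arm
import numpy as np, cv2
def pts(cam,mask,d,tool=None):
    k=arm.get_calibration(cam); v,u=np.nonzero(mask&(d>0)); z=d[v,u]
    P=(np.linalg.inv(k['mtx'])@np.c_[u,v,np.ones(len(u))].T)*z
    if 'R' in k: return (np.array(k['R']).T@(P-np.array(k['t'])[:,None])).T
    M=np.array(k['mount']); P=M[:3,:3]@P+M[:3,3:]
    from scipy.spatial.transform import Rotation as R
    return (R.from_euler('xyz',tool['ee_rot']).as_matrix()@P).T+tool['eef_pos']
E
python3 - <<'E'
from h import *
p,d=arm.grab_frame("top")
cv2.imwrite("pics/crop1.png",cv2.resize(p[165:285,220:410],None,fx=4,fy=4,interpolation=cv2.INTER_CUBIC)[:,:,::-1])
for n in ["gear","ring","box_left","lid_left","grip_left","box_right"]:
    for r in arm.trace(n,"top")[:3]:
        P=pts("top",r['mask'],d); 
        if len(P)==0: print(n,r['score'],r['extent']);continue
        print(n,round(r['score'],2),r['extent'],np.round(np.median(P,0),3),np.round(P.min(0),3),np.round(P.max(0),3))
        if 'box' in n or 'lid' in n:
            Q=P[(P[:,2]>.052)&(P[:,2]<.068)]; print('  rect',cv2.minAreaRect((Q[:,:2]*1000).astype(np.float32)),Q[:,2].mean())
E
```

```text
gear 0.68 [259.3, 252.5, 18.5, 7.8] [0.368 0.173 0.007] [0.353 0.159 0.001] [0.383 0.189 0.022]
gear 0.6 [236.7, 178.0, 54.0, 54.2] [0.529 0.186 0.064] [ 0.433  0.105 -0.005] [0.615 0.274 0.083]
ring 0.63 [379.5, 257.8, 18.4, 21.1] [ 0.339 -0.181  0.016] [ 0.31  -0.212  0.001] [ 0.368 -0.151  0.022]
box_left 0.64 [237.4, 180.4, 53.7, 51.9] [0.528 0.185 0.063] [ 0.43   0.105 -0.006] [0.612 0.274 0.083]
  rect ((519.704833984375, 191.02719116210938), (153.65106201171875, 144.65306091308594), 3.506741762161255) 0.06356656256520964
box_left 0.26 [434.9, 187.0, 38.0, 16.7] [ 0.561 -0.396  0.012] [ 0.529 -0.439 -0.005] [ 0.585 -0.333  0.025]
  rect ((0.0, 0.0), (0.0, 0.0), 0.0) nan
lid_left 0.78 [235.7, 180.9, 51.2, 52.8] [0.529 0.189 0.064] [ 0.431  0.117 -0.004] [0.597 0.278 0.083]
  rect ((517.6433715820312, 189.8214569091797), (154.24684143066406, 144.74635314941406), 4.445544242858887) 0.06355742285226362
grip_left 0.92 [237.6, 178.7, 47.4, 54.1] [0.529 0.19  0.064] [ 0.433  0.12  -0.004] [0.593 0.28  0.083]
grip_left 0.45 [323.1, 176.8, 55.6, 62.3] [ 0.521 -0.075  0.064] [ 0.424 -0.162 -0.005] [0.612 0.013 0.084]
box_right 0.96 [322.1, 180.8, 59.9, 55.6] [ 0.519 -0.072  0.064] [ 0.424 -0.162 -0.004] [0.603 0.013 0.084]
  rect ((506.5074462890625, -77.41971588134766), (164.44515991210938, 143.62789916992188), 10.48398494720459) 0.06368289322698029
box_right 0.25 [327.6, 181.3, 54.3, 59.5] [ 0.521 -0.078  0.064] [ 0.424 -0.162 -0.002] [0.597 0.004 0.084]
  rect ((510.91217041015625, -76.56576538085938), (155.03321838378906, 143.65899658203125), 10.732691764831543) 0.06367655423163975<stdin>:10: RuntimeWarning: Mean of empty slice.
  ret = ret.dtype.type(ret / rcount)
```

View pics/crop1.png

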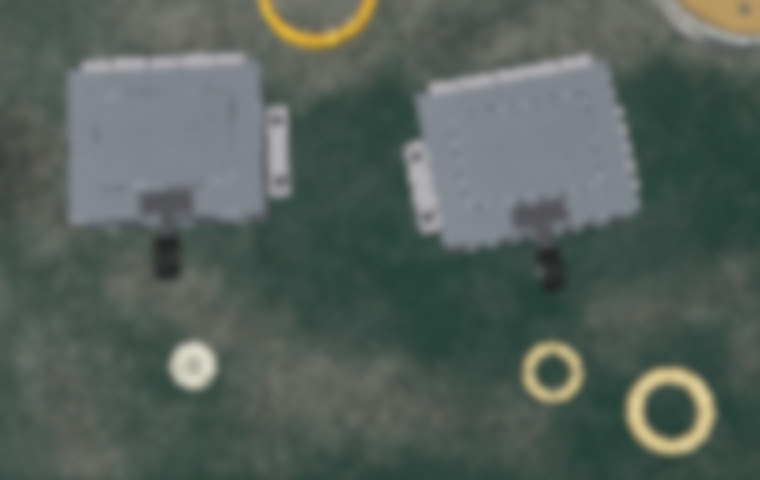

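Confirmed: the gear (toothed, off-white, crop (193,366)) lies in front of the left box. The plain ring (553,372) is in front of the right box, with the larger look-alike at (670,410). The left grip is at about crop (167,257). I'll take its position and the box yaw from depth.

```bash
cat >> h.py <<'E'
from scipy.spatial.transform import Rotation as R
def plan(xyz,yaw):  # rows units for reaching TCP xyz, yaw from present
    s=arm.get_state(); M=R.from_euler('xyz',s['ee_rot']).as_matrix()
    dz=-(yaw-s['ee_rot'][2]); dz=(dz+np.pi)%(2*np.pi)-np.pi
    return np.round(np.r_[M.T@(np.array(xyz)-s['eef_pos'])/.025,np.degrees(dz)/5],2)
def lidpose(cam,d,mask,st=None):
    P=pts(cam,mask,d,st); Q=P[(P[:,2]>.058)&(P[:,2]<.068)]
    im=np.zeros((400,400),np.uint8); ij=((Q[:,:2]-[.35,0])*1000).astype(int); ok=((ij>=0)&(ij<400)).all(1); im[ij[ok,0],ij[ok,1]]=255
    im=cv2.morphologyEx(cv2.morphologyEx(im,cv2.MORPH_CLOSE,np.ones((13,13))),cv2.MORPH_OPEN,np.ones((41,41)))
    c=max(cv2.findContours(im,0,2)[0],key=cv2.contourArea)
    (cy,cx),wh,a=cv2.minAreaRect(c); return (cx/1000+.35,cy/1000),wh,a
E
python3 - <<'E'
from h import *
p=cv2.imread("pics/top1.png"); d=np.load("pics/top1.npy")
m=np.zeros((400,640),bool); m[170:240,225:295]=1
(c,wh,a)=lidpose("top",d,m); print(c,wh,a)
g=np.zeros((400,640),bool); g[222:238,255:270]=1
g&=(p.max(2)<60); P=pts("top",g,d); P=P[P[:,2]>.05]; print(len(P),P.mean(0),P.min(0),P.max(0))
print(plan([.45,-.3,.2],-3.08),plan([.43,.185,.17],-3.08))
E
```

```text
(0.5347936401367187, 0.19072267150878905) (120.60791015625, 140.99957275390625) 88.36341857910156
53 [0.44589044 0.18573348 0.07708359] [0.43280433 0.17761774 0.06632285] [0.46024781 0.19373618 0.08521381]
[-13.32   9.95   1.06   2.96] [-18.66  28.61   2.26   2.96]
```

```bash
python3 -m crank '[[[-2.5,2,0.4,0.6],[-5,4,0.6,1.2],[-7.5,6,0.8,1.8],[-10,8,1,2.4],[-13.3,10,1,3],[-14.5,12.5,1,3],[-15.5,15,1,3],[-16.5,17.5,1,3],[-17.5,20,1,3],[-18.2,22.5,1,3],[-18.8,25,1,3],[-19.1,27,1,3]]]' 0
python3 - <<'E'
from h import *
print(plan([.446,.186,.17],-3.086))
E
```

```text
t: 1.95
eef_pos: [0.457, 0.0464, 0.2022]
ee_rot: [3.141, 0.001, -3.083]
force: [2.2, 1.0, -0.1]
width: 0.0875
gripper_force: 0.0
[0.11 5.6  1.29 0.03]
```

```bash
python3 -m crank '[[[0,2,0,0],[0,4,0,0],[0.1,5.4,0,0],[0.1,5.6,0,0],[0.1,5.6,0,0],[0.1,5.6,0,0]]]'
python3 - <<'E'
from h import *
s=arm.get_state(); p,d=arm.grab_frame("wrist"); cv2.imwrite("pics/w1.png",p[:,:,::-1]); np.save("pics/w1.npy",d)
np.save("pics/w1s.npy",np.r_[s['eef_pos'],s['ee_rot']]); print(s['eef_pos'],s['ee_rot'])
for r in arm.trace("lid_left","wrist")[:1]: print(r['score'],r['extent'])
E
```

```text
t: 2.7
eef_pos: [0.4464, 0.183, 0.2017]
ee_rot: [-3.142, -0.0, -3.084]
force: [0.3, 0.5, 0.1]
width: 0.0877
gripper_force: 0.0
[0.44644316 0.18300992 0.20171468] [-3.14153006e+00 -7.42292457e-05 -3.08444139e+00]
0.96 [255.4, 171.5, 133.5, 137.3]
```

View pics/w1.png

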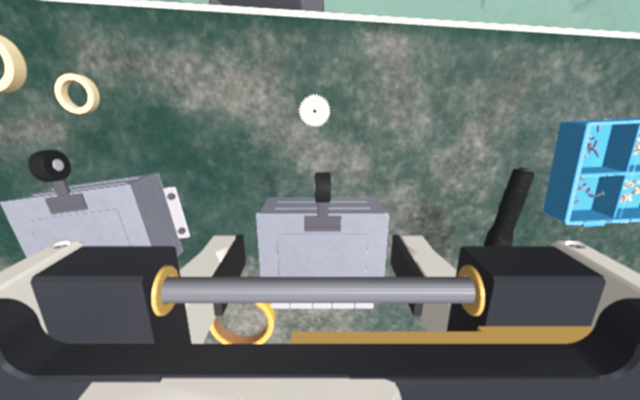

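The wrist picture confirms a toothed gear at (314,110) in front of this box. The grip is at (323,187) and the lid's front edge runs level at row 212, so the yaw is nearly right. I'll refine the grip position.

```bash
python3 - <<'E'
from h import *
p=cv2.imread("pics/w1.png"); d=np.load("pics/w1.npy"); q=np.load("pics/w1s.npy"); st=dict(eef_pos=q[:3],ee_rot=q[3:])
g=np.zeros((400,640),bool); g[168:205,308:340]=1; g&=(p.max(2)<75)
P=pts("wrist",g,d,st); P=P[(P[:,2]>.03)&(P[:,2]<.1)]
print(len(P),P.mean(0),np.percentile(P,[2,98],axis=0))
m=np.zeros((400,640),bool); m[195:310,250:392]=1
L=pts("wrist",m,d,st); print(lidpose("wrist",d,m,st))
Q=L[(L[:,2]>.058)&(L[:,2]<.068)]
# front edge: min x per y bin; sides: y extremes per x bin
yb=np.arange(.13,.17,.004).tolist()+np.arange(.205,.25,.004).tolist()
E=[(y,np.percentile(Q[abs(Q[:,1]-y)<.002,0],2)) for y in yb if (abs(Q[:,1]-y)<.002).sum()>5]; E=np.array(E)
f=np.polyfit(E[:,0],E[:,1],1); print('front slope deg',np.degrees(np.arctan(-f[0])),'x at .186',np.polyval(f,.186))
xb=np.arange(.485,.53,.004)
for pc in (1,99):
    E=np.array([(x,np.percentile(Q[abs(Q[:,0]-x)<.002,1],pc)) for x in xb if (abs(Q[:,0]-x)<.002).sum()>5]); f=np.polyfit(E[:,0],E[:,1],1); print('side deg',np.degrees(np.arctan(f[0])),np.polyval(f,.446))
E
```

```text
407 [0.44320548 0.18839922 0.07840211] [[0.43153133 0.18158203 0.06806524]
 [0.45843546 0.1954456  0.08255198]]
((0.5145678253173828, 0.19233010864257813), (77.86504364013672, 143.715087890625), 87.1658935546875)
front slope deg 3.836554513673204 x at .186 0.4783272281275607
side deg 3.407605268409192 0.11842583342411338
side deg 3.4523717432816152 0.2588583861380219
```

```bash
python3 - <<'E'
from h import *
print(plan([.4465,.1885,.047],-3.081))
E
```

```text
[-0.01  0.22  6.19 -0.04]
```

```bash
python3 -m crank '[[[0,0.2,1.5,0],[0,0.2,3,0],[0,0.2,4.5,0],[0,0.2,5.5,0],[0,0.2,6.2,0],[0,0.2,6.2,0],[0,0.2,6.2,0]]]' 0
python3 -m crank '[[[0,0,0,0],[0,0,0,0],[0,0,0,0],[0,0,0,0],[0,0,0,0],[0,0,0,0],[0,0,0,0],[0,0,0,0]]]' 1 20
python3 - <<'E'
from h import *
s=arm.get_state();print(s['t'],s['eef_pos'],s['ee_rot'],s['force'])
p,d=arm.grab_frame("wrist"); cv2.imwrite("pics/w2.png",p[:,:,::-1])
E
```

```text
t: 3.68
eef_pos: [0.4467, 0.1888, 0.0474]
ee_rot: [3.141, 0.001, -3.084]
force: [-0.2, 0.2, 0.8]
width: 0.0874
gripper_force: 0.0
t: 4.68
eef_pos: [0.4461, 0.1878, 0.0466]
ee_rot: [-3.14, -0.001, -3.083]
force: [1.1, -4.9, 0.3]
width: 0.0161
gripper_force: 20.0
4.675 [0.44612272 0.18783213 0.04663152] [-3.13983356e+00 -5.18229487e-04 -3.08314860e+00] [ 1.14925725 -4.85787463  0.27080508]
```

View pics/w2.png

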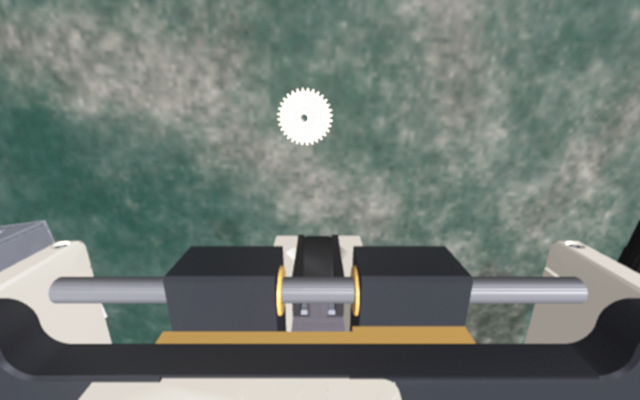

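Held, with the width at 16.1 mm on the disc. Now I'll lift along the arc, to 30° first.

```bash
python3 -m crank '[[[-0.02,-0.04,-0.25,0],[-0.04,-0.04,-0.51,0],[-0.07,-0.04,-0.77,0],[-0.12,-0.04,-1.02,0],[-0.18,-0.04,-1.27,0],[-0.24,-0.04,-1.52,0],[-0.32,-0.04,-1.76,0],[-0.41,-0.04,-2,0],[-0.51,-0.04,-2.24,0],[-0.62,-0.04,-2.47,0],[-0.87,-0.04,-2.92,0],[-0.87,-0.04,-2.92,0]]]'
python3 - <<'E'
from h import *
s=arm.get_state();print(s['eef_pos'],s['force'],s['moment'])
E
```

```text
t: 6.22
eef_pos: [0.4684, 0.1891, 0.1207]
ee_rot: [3.141, 0.001, -3.084]
force: [-3.3, 0.5, 1.3]
width: 0.0159
gripper_force: 20.0
[0.46840037 0.18913151 0.12066236] [-3.34810904  0.51267235  1.29079554] [0.15743958 1.20608065 0.05984913]
```

```bash
python3 -m crank '[[[-0.14,0,-0.21,0],[-0.29,0,-0.42,0],[-0.45,0,-0.62,0],[-0.61,0,-0.82,0],[-0.79,0,-1.01,0],[-0.97,0,-1.19,0],[-1.16,0,-1.37,0],[-1.35,0,-1.53,0],[-1.56,0,-1.69,0],[-1.77,0,-1.83,0],[-1.99,0,-1.97,0],[-2.21,0,-2.09,0]]]'
python3 -m crank '[[[0,0,0,0],[0,0,0,0],[0,0,0,0],[0,0,0,0]]]'
python3 - <<'E'
from h import *
s=arm.get_state();print(s['eef_pos'],s['force'],s['moment'])
for c in ("scene","top"):
    p,d=arm.grab_frame(c); cv2.imwrite(f"pics/{c}2.png",p[:,:,::-1]); np.save(f"pics/{c}2.npy",d)
    for r in arm.trace("lid_left",c)[:2]:
        P=pts(c,cv2.erode(r['mask'].astype(np.uint8),np.ones((3,3)))>0,d)
        P=P[(P[:,2]>.07)&(P[:,2]<.16)&(P[:,1]>.1)&(P[:,1]<.28)&(P[:,0]>.49)&(P[:,0]<.62)]
        if len(P)<30: continue
        a=np.polyfit(P[:,0]+.06*(P[:,1]-.19),P[:,2],1); print(c,r['score'],r['extent'],len(P),np.degrees(np.arctan(-a[0])))
E
```

```text
t: 7.72
eef_pos: [0.5233, 0.1923, 0.1722]
ee_rot: [-3.142, -0.0, -3.084]
force: [-3.6, 1.7, -2.5]
width: 0.0157
gripper_force: 20.0
t: 8.22
eef_pos: [0.5234, 0.1923, 0.1723]
ee_rot: [3.141, 0.001, -3.083]
force: [-1.4, -0.2, -1.2]
width: 0.016
gripper_force: 20.0
[0.52337425 0.19234056 0.17227516] [-1.39118542 -0.23150732 -1.20194936] [ 0.18642094  0.64604777 -0.01357326]
scene 0.72 [260.1, 147.8, 45.0, 40.5] 729 58.02355604394997
```

View pics/scene2.png

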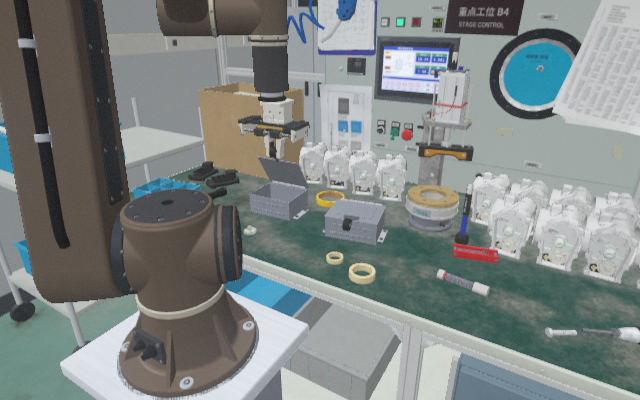

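View pics/top2.png

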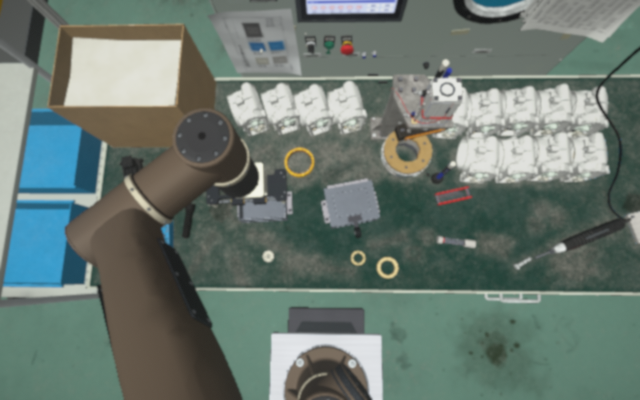

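The lid stands open in the gripper (scene (285,175)). The other box is shut, and the gear and ring are where they were. A quick total-least-squares check of the angle:

```bash
python3 - <<'E'
from h import *
d=np.load("pics/scene2.npy"); arm.grab_frame("scene"); r=arm.trace("lid_left","scene")[0]
for e in (3,7):
    P=pts("scene",cv2.erode(r['mask'].astype(np.uint8),np.ones((e,e)))>0,d)
    P=P[(P[:,2]>.075)&(P[:,2]<.155)&(P[:,0]>.5)&(P[:,0]<.62)]
    for _ in range(6):
        c=P.mean(0); n=np.linalg.svd(P-c,full_matrices=False)[2][2]; P=P[abs((P-c)@n)<max(.003,2*np.std((P-c)@n))] if _<5 else P
    print(len(P),np.degrees(np.arccos(abs(n[2]))),n,np.std((P-c)@n))
E
```

```text
653 58.13608581828377 [-0.8478572  -0.04955836 -0.52790353] 0.001148022556940108
463 58.02302606438464 [-0.8467854  -0.05001192 -0.52957841] 0.0011338497761932472
```

```bash
python3 - <<'E'
from h import *
d1=np.load("pics/scene1.npy"); d2=np.load("pics/scene2.npy")
def fit(d,y0,y1,x0,x1):
    P=pts("scene",np.ones((400,640),bool),d); P=P[(P[:,2]>.055)&(P[:,2]<.075)&(P[:,0]>x0)&(P[:,0]<x1)&(P[:,1]>y0)&(P[:,1]<y1)]
    c=P.mean(0); n=np.linalg.svd(P-c,full_matrices=False)[2][2]; n*=np.sign(n[2]); print(len(P),c,n,np.degrees(np.arctan2(n[0],n[2])))
fit(d1,.13,.25,.485,.58); fit(d2,-.13,-.02,.48,.56); 
E
```

```text
473 [0.52956567 0.18682156 0.06689351] [-1.73584954e-04 -6.06804545e-03  9.99981574e-01] -0.009945868389996141
540 [ 0.51785499 -0.07847324  0.06687979] [-0.01753662 -0.01135378  0.99978176] -1.0048903473961968
```

Kinematics gives about 60° and vision about 58°, so I'll add a small nudge of about 0.8° and check.

```bash
python3 -m crank '[[[-0.04,0,-0.02,0],[-0.08,0,-0.04,0],[-0.08,0,-0.04,0],[-0.08,0,-0.04,0],[-0.08,0,-0.04,0],[-0.08,0,-0.04,0]]]'
python3 - <<'E'
from h import *
p,d=arm.grab_frame("scene"); r=arm.trace("lid_left","scene")[0]
P=pts("scene",cv2.erode(r['mask'].astype(np.uint8),np.ones((3,3)))>0,d)
P=P[(P[:,2]>.075)&(P[:,2]<.155)&(P[:,0]>.5)&(P[:,0]<.62)]
for _ in range(5):
    c=P.mean(0); n=np.linalg.svd(P-c,full_matrices=False)[2][2]; P=P[abs((P-c)@n)<.003]
print(len(P),np.degrees(np.arccos(abs(n[2]))),c)
s=arm.get_state();print(s['t'],s['eef_pos'],s['force'],s['width'],s['gripper_force'])
E
```

```text
t: 9.28
eef_pos: [0.5242, 0.1924, 0.1727]
ee_rot: [-3.141, -0.002, -3.084]
force: [-6.8, 1.3, 2.4]
width: 0.0158
gripper_force: 20.0
654 58.6916477460997 [0.56120879 0.19219095 0.11627636]
9.375 [0.52416499 0.19238599 0.17269457] [-6.07549292  1.52176204  2.13768366] 0.01569006636865268 20.00069350004196
```

```bash
python3 -c "
from station import arm
print(arm.job_done())"
```

```text
the job is handed in; nothing more can be done
None
```

I lifted the left box's lid (the one with the gear in front) to about 60° (58.7° by camera, about 60.5° by arm motion) and handed the job in still holding the grip at 20 N; the right lid was still shut, with the gear and ring in place.

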